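Lock the shaker and hold its tube bar open

ROBOT

A 6-joint arm with a two-finger parallel gripper is mounted at the origin on the work surface. World frame = base frame: x ahead of the robot, y to its left, z up, the work surface at z = 0. Lengths are in m, angles in rad, forces in N, time in s.
With the tool pointing down it reaches from about 0.375 to 0.825 m from the base axis. Payload 5.5 kg.
Tool frame: the origin (TCP) lies at the very end of the fingers, on their centre line; the grasp point (between the pads) lies behind it (ctrl.hold_point_z is the z of the grasp point in the tool frame, in m); z points along the fingers, y is the direction in which the jaws open and shut (so a half turn about z gives the same grasp; the last joint's range is limited). The gripper opens to 85 mm and grips with 20 to 120 N. Pads are 22 mm wide; open, the fingers measure 114 mm over their backs; the gripper's body (76 mm by 85 mm) begins 54 mm behind the grasp point. The pads swing forward as they close: fully open they stand 13 mm farther back than shut.
Start: joints at [-1.31, 0.314, -0.047, 1.21, 0, 1.571], TCP at [0.155, -0.58, 0.231] pointing down, gripper open.
Joint ranges: [-2.67, 2.67], [-0.69, 1.73], [-1.03, 1.25], [-2.08, 2.16], [-1.42, 1.45], [-3.14, 3.14]. Speed limits (rad/s): [2.39, 2.39, 3.01, 3.14, 3.14, 3.14].

INTERFACE

Orientations are given as a unit quaternion [w, x, y, z].
In Python, from rig import get_obs, imaging, ctrl gives the robot as it stands.
- The arm moves only by the tool drive_tool, never from a script. Its argument "deltas" is text: rows parted by semicolons, each of 5 numbers parted by spaces: the finger opening in cm, from 0 to 8.54, then the shift along the world's x, y, z in cm, then the turn about the world's z in rad. A call has exactly 10 rows; each row is the pose to reach, as a shift and turn from the pose commanded when the call began; what a row does not reach only later rows make up. A row lasts 1/12 s, in which the tool goes at most 41.7 mm and 7.16 degrees, less where a joint would pass 70% of its speed; a pose out of reach is approached as far as the arm can. A call with a gripper value outside its range is refused whole. The fingers move at their own pace and stop on an object; "squeeze" is the grip in N (left out, the last holds). Time passes only in rows, so rows that repeat a pose let the fingers close, or fill a call up. It gives the time, the measured TCP pose, the force and the opening at its end, in the units of the state.
- get_obs(): the state, without advancing time (a new reading comes with each control period).
- imaging.snapshot(name): name is "scene" or "top" or "wrist"; returns (picture, depth): 480x640x3 uint8, blue, green, red; 480x640 float32, m along the optical axis (not along the pixel's ray), 0 where there is no reading.
- imaging.camera_model(name): a dict with "fx", "fy", "cx", "cy" (pixels), "R" (3x3) and "t" (3): a world point X has camera coordinates R X + t; the wrist camera has in their place "tool_from_camera" (4x4, takes a point from camera to tool coordinates, whose origin is the TCP and whose axes are the flange's). Camera axes: x right, y down, z forward; pixel columns grow to the right and rows downward; lengths in m; the calibration is good to about 2 mm. A picture is of the moment at which its call begins: read the wrist's pose just before it. camera_model takes no time and is no camera call.
- ctrl.sign_off(): hands the job in, once; it reports no verdict.
The state is a dict: "time_s": time; "joint_positions": joint angles; "qd": joint speeds; "tau": joint torques, N m; "position": TCP position; "tool_rot": TCP orientation; "wrist_force": force on the tool from outside, world axes, zero at the start; "torque": the same for the moment, N m; "finger_gap": finger opening in m.
Only numpy, scipy, OpenCV 4.12 (cv2) and the standard library are available. Lean on these libraries where they do the work, as an engineer would, in place of code of your own. Each camera call takes 0.05 s, during which the arm holds its last target.

TASK

Make the bench shaker ready for unloading: take the yellow-handled lock plate from its grey parking block, slide its steel blade fully home in the yellow-marked slot of the shaker's platform and let go of it. Then pull the red latch knob sideways against its spring while the blue tube hold-down bar is still down, lift the bar off its ball stud to about 30 degrees, and finish while the gripper is still holding the bar raised. Leave the other things on the bench where they are.

Things in the scene. Friction and masses are not known exactly. Their poses are not given: they have to be found in the camera images.
- lock_plate: flat lock plate, 120 g: steel blade 7 mm thick (its x), 50 mm wide (y), 38 mm deep, its lowest 6 mm tapered to 4 mm; above it a yellow handle 18 mm thick (x), 50 mm wide (y), 50 mm tall, whose shoulder rests on what the blade is slid into. z is up along it; origin at the centre of the blade's lower edge, 38 mm below the shoulder. It starts upright in the parking block
- lock_grip (a point): point to grip the lock plate, in the middle of the yellow handle, 28 mm above the shoulder and 66 mm above the blade's lower edge; axes as the lock plate's: grip across x (18 mm)
- lock_tip (a point): centre of the lower edge of the lock plate's blade; axes as the lock plate's
- park_block: grey parking block fixed to the bench, 70 (x) x 90 (y) x 48 mm tall, with a slot 10 x 56 mm, open upward, in the middle of its top, long along y; origin at the centre of its underside
- shaker: the shaker's white base, fixed to the bench, 260 (x) x 280 (y) x 47 mm; origin at the centre of its underside. On it a dark platform 250 x 270 mm, its top 62 mm above the bench. The hold-down bar lies along y at x = -35 mm; under it the white tube rack with blue and purple caps spans x -70 to 0, y -50 to 80 mm and reaches 120 mm above the bench
- slot (a point): centre of the mouth of the slot in the platform's top face, 62 mm above the bench, 85 mm in x and 50 mm in y from the shaker's middle. x: across the slot, also the way the knob is pulled; y: along the slot, also from ball stud to hinge; z up. Slot 9 x 56 mm, cut through the platform into the base, 40 mm deep; the blade goes straight down till the shoulder rests on the platform
- platform (a joint): slide of the platform on its base along the slot's x, -0.012 to 0.012 m, 0 at rest, centred by soft springs (200 N/m); once the lock plate is in, it can move only about 2 mm and the plate may lean by up to 0.15 rad under load
- knob (a point): centre of the red latch knob: a lying cylinder 20 mm across, 26 mm long, with a 28 mm flange at its outer end; axis x points outward, the way to pull; 126 mm above the bench at first, 195 mm from the hinge. 14 mm free between it and the coupler head, 50 mm below it, 60 mm either side (y). Grip across y from above; one grip serves to pull and lift, the knob turning between the fingers
- latch (a joint): latch slide, 0 (latched) to 0.020 m (pulled fully out, along the knob's x); the spring pulls back with 4 N at 0 and 10 N fully out, and the platform gives up to 2 mm along with it; the jaw is clear of the ball stud from about 0.008 m; it must stay pulled until the bar has risen by 0.15 rad
- bar_arm: the blue metal hold-down bar, 30 mm wide and 14 mm thick, with its coupler head (46 x 50 x 34 mm) over the ball stud at the free end; with latch 0.3 kg in all. Origin on the hinge axis; the bar runs from there along -y, its top side is z; the ball stud lies 195 mm from the hinge
- hinge (a point): point on the bar's hinge axis, 128 mm above the bench; the hinge axis is its x; the knob travels on an arc about this axis when the bar is lifted
- bar (a joint): angle of the bar, 0 (down over the tubes, latched on the ball stud) to 1.2 rad (free end up); it falls back when let go
- tube_block: white foam block 90 x 120 x 40 mm holding four capped tubes (blue and purple caps), 115 mm tall in all; origin at the centre of its underside
- tip_box: blue pipette-tip box with a clear lid, 85 x 115 x 57 mm; origin at the centre of its underside; it stands at one of the same two places as the parking block, the other one
- reagent: amber bottle with a blue cap, 70 mm across, 150 mm tall; origin at the centre of its underside
- beaker: glass beaker 70 mm across, 90 mm tall; origin at the centre of its underside
- dishes: stack of four flat round dishes, 90 mm across, 57 mm tall; origin at the centre of its underside
- timer: white bench timer lying flat, 60 x 75 x 20 mm; origin at the centre of its underside
Mind the look-alikes: they are no part of the job. What is meant by the lock_plate is not black or green, and is the larger of those in its own colour.

How it is judged:
By the outcome, as a careful person would: the job done as asked, in the order asked, and still so for the second after the job is handed in, while the arm keeps its last pose, push and grip.
It also fails if it takes over 53 s, if anything falls off the work surface, if the arm or the gripper's body presses on something with over 40 N, if the wrist force passes 120 N, or if a joint passes its speed limit or range.

## Working session

There is one attempt and no reset: what is moved stays moved. The work goes in short steps, Python scripts to look and compute and a tool call to move; the robot and the scene stay as the last step left them, time stands still between calls to the robot, and variables do not carry over. Pictures are saved under pics/ and viewed, and the job is handed in when it is done.

Besides the shell and the picture viewer there is one more tool, called in YAML: its name, and indented under it one key for each argument. drive_tool: Moves the arm, as the interface text tells. Its arguments: {"type":"object","properties":{"deltas":{"type":"string"},"squeeze":{"type":"number"}},"required":["deltas"]}

```bash
mkdir -p pics; ls
python3 - <<'E'
from rig import get_obs, imaging, ctrl
import cv2, numpy as np
o=get_obs(); print({k:np.round(v,3) for k,v in o.items()}, ctrl.hold_point_z)
for n in ("scene","top"):
    p,d=imaging.snapshot(n); cv2.imwrite(f"pics/{n}0.png",p); np.save(f"pics/{n}0.npy",d)
    m=imaging.camera_model(n); print(n,{k:np.round(v,4).tolist() for k,v in m.items()})
print(imaging.camera_model("wrist"))
E
```

```text
pics
{'time_s': np.float64(0.0), 'joint_positions': array([-1.31 ,  0.314, -0.048,  1.21 ,  0.   ,  1.571]), 'qd': array([-0.001, -0.001,  0.001, -0.   , -0.001, -0.001]), 'tau': array([ 0.0000e+00, -5.3959e+01,  3.3975e+01,  1.9000e-02,  0.0000e+00,
       -0.0000e+00]), 'position': array([ 0.155, -0.579,  0.23 ]), 'tool_rot': array([-0.001,  0.992,  0.13 , -0.   ]), 'wrist_force': array([ 0.062,  0.201, -0.658]), 'torque': array([ 0.006, -0.002, -0.012]), 'finger_gap': np.float64(0.086)} -0.0187
scene {'fx': 449.5381, 'fy': 449.5381, 'cx': 313.9759, 'cy': 244.1504, 'R': [[0.0661, 0.9978, -0.0017], [0.8144, -0.0549, -0.5777], [-0.5766, 0.0368, -0.8162]], 't': [-0.0556, -0.426, 1.6787]}
top {'fx': 590.6169, 'fy': 590.6169, 'cx': 315.9293, 'cy': 248.3676, 'R': [[0.0027, -0.9998, 0.0187], [-0.9869, -0.0057, -0.1611], [0.1612, -0.018, -0.9868]], 't': [-0.0089, 0.6124, 1.4986]}
{'fx': 381.3343427735788, 'fy': 381.3343427735788, 'cx': 322.39591990387913, 'cy': 239.59072616332227, 'tool_from_camera': array([[-8.11469200e-04, -9.47376472e-01, -3.20120543e-01,
         8.21307523e-02],
       [ 9.99999557e-01, -9.21367620e-04,  1.91843871e-04,
         3.96583518e-04],
       [-4.76697072e-04, -3.20120245e-01,  9.47376800e-01,
        -1.43381146e-01],
       [ 0.00000000e+00,  0.00000000e+00,  0.00000000e+00,
         1.00000000e+00]])}
```

View pics/scene0.png

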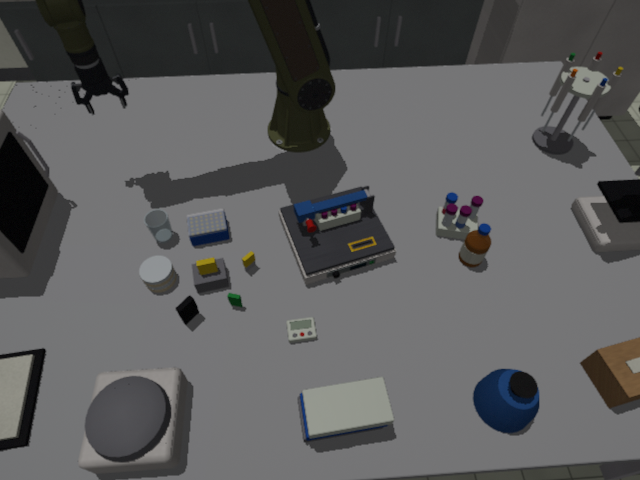

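View pics/top0.png

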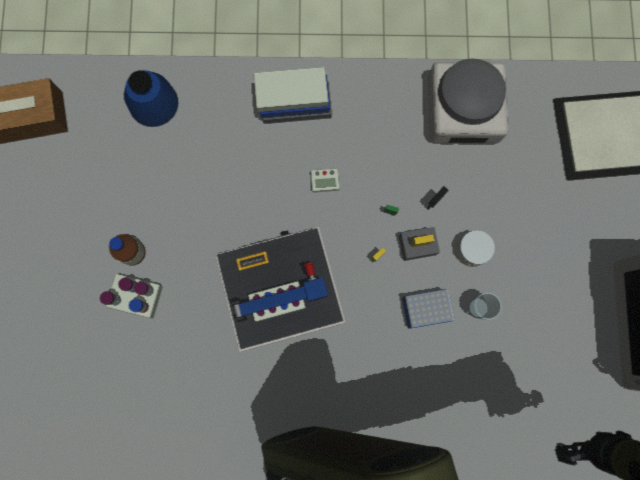

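The top view shows the shaker around (280,288), the yellow slot mark at (253,261), the red knob at (310,270) and the hinge end at (238,310). The plate in its parking block is at (423,240), and the look-alikes are at (377,254), (390,209) and (435,197). Next I'll measure these.

```bash
cat > h.py <<'E'
import numpy as np, cv2
from rig import get_obs, imaging, ctrl
def plane(n,u,v,z,m=None):
    m=m or imaging.camera_model(n); R=np.array(m["R"]);t=np.array(m["t"])
    d=R.T@np.array([(u-m["cx"])/m["fx"],(v-m["cy"])/m["fy"],1]); c=-R.T@t
    return c+d*(z-c[2])/d[2]
def cloud(n,d):
    m=imaging.camera_model(n); R=np.array(m["R"]);t=np.array(m["t"])
    v,u=np.mgrid[:480,:640]; P=np.stack([(u-m["cx"])/m["fx"]*d,(v-m["cy"])/m["fy"]*d,d],-1)
    return (P-t)@R
E
python3 - <<'E'
from h import *
for n in("top","scene"):
    p=cv2.imread(f"pics/{n}0.png"); d=np.load(f"pics/{n}0.npy"); X=cloud(n,d)
    hsv=cv2.cvtColor(p,cv2.COLOR_BGR2HSV)
    for nm,lo,hi in(("yel",(20,120,80),(35,255,255)),("red",(0,150,80),(6,255,255)),("blue",(105,120,60),(125,255,255))):
        k=cv2.inRange(hsv,lo,hi); c,l,s,ce=cv2.connectedComponentsWithStats(k)
        for i in range(1,c):
            if s[i,4]>25:
                q=X[l==i]; q=q[np.isfinite(q).all(1)]
                r=cv2.minAreaRect(np.float32(q[:,:2])*1000)
                print(n,nm,s[i].tolist(),np.round(np.median(q,0),4),"zmax",np.round(np.percentile(q[:,2],[5,95]),3),"rect",[np.round(x,1) for x in r])
    # crops
t=cv2.imread("pics/top0.png")
cv2.imwrite("pics/crop1.png",cv2.resize(t[210:360,205:355],(600,600),interpolation=cv2.INTER_CUBIC))
cv2.imwrite("pics/crop2.png",cv2.resize(t[190:340,360:510],(600,600),interpolation=cv2.INTER_CUBIC))
E
```

```text
top yel [414, 235, 20, 11, 160] [ 0.6294 -0.2811  0.0976] zmax [0.072 0.104] rect [array([ 634.5, -286.2]), array([26.2, 63.8]), np.float64(15.1)]
top yel [373, 248, 13, 12, 77] [ 0.5965 -0.1698  0.0656] zmax [0.05  0.071] rect [array([ 597.4, -169.6]), array([12.7, 37.2]), np.float64(43.4)]
top yel [236, 251, 33, 20, 214] [0.578  0.1585 0.063 ] zmax [0.057 0.068] rect [array([577.7, 158.8]), array([32.8, 79.8]), np.float64(15.6)]
top red [304, 262, 11, 14, 80] [0.5472 0.0097 0.1356] zmax [0.13  0.143] rect [array([463.8,  10.8]), array([201.4,  24.5]), np.float64(0.9)]
top blue [125, 71, 50, 52, 1202] [0.9983 0.425  0.0979] zmax [0.044 0.115] rect [array([726.9, 225.5]), array([827.9, 103.8]), np.float64(36.4)]
top blue [260, 103, 70, 13, 218] [0.9865 0.0515 0.0663] zmax [0.057 0.072] rect [array([987.9,  49.5]), array([ 25.3, 191.8]), np.float64(11.9)]
top blue [110, 238, 13, 12, 131] [0.6051 0.4831 0.1501] zmax [0.144 0.156] rect [array([481.4, 262.7]), array([536.6,  30.1]), np.float64(60.6)]
top blue [239, 278, 89, 38, 1246] [0.4777 0.0676 0.1373] zmax [0.129 0.148] rect [array(
[... 817 characters left out ...]
0.4785 0.0591 0.1356] zmax [0.131 0.146] rect [array([824.2, -13.1]), array([199.8, 968.7]), np.float64(76.4)]
scene blue [446, 193, 12, 8, 73] [0.4593 0.4359 0.1136] zmax [0.108 0.117] rect [array([417.9, 472. ]), array([ 28.1, 137.5]), np.float64(49.1)]
scene blue [479, 224, 12, 9, 85] [0.6067 0.4813 0.149 ] zmax [0.146 0.152] rect [array([555.2, 519.1]), array([ 27.9, 156.5]), np.float64(54.0)]
scene blue [477, 369, 62, 47, 1485] [1.0368 0.4087 0.1002] zmax [0.053 0.111] rect [array([1137.2,  211.3]), array([110.8, 592.8]), np.float64(26.4)]
scene blue [300, 393, 9, 45, 112] [ 1.0466 -0.0367  0.0672] zmax [0.064 0.094] rect [array([1156.5,  -31.8]), array([323.9,   9.8]), np.float64(2.5)]
```

View pics/crop1.png

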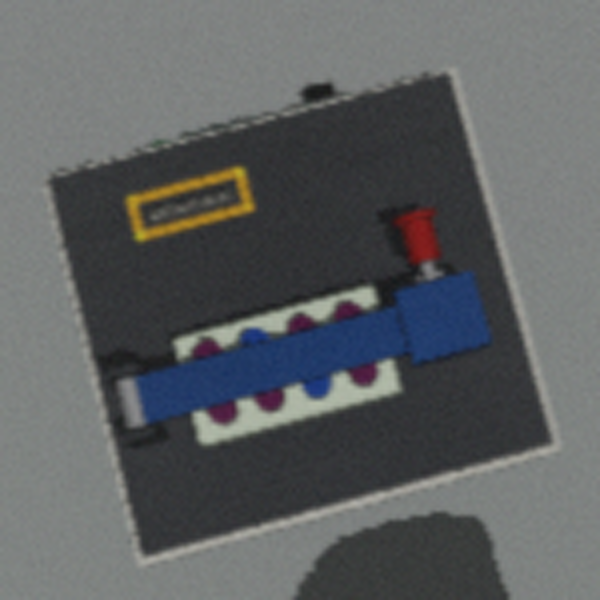

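View pics/crop2.png

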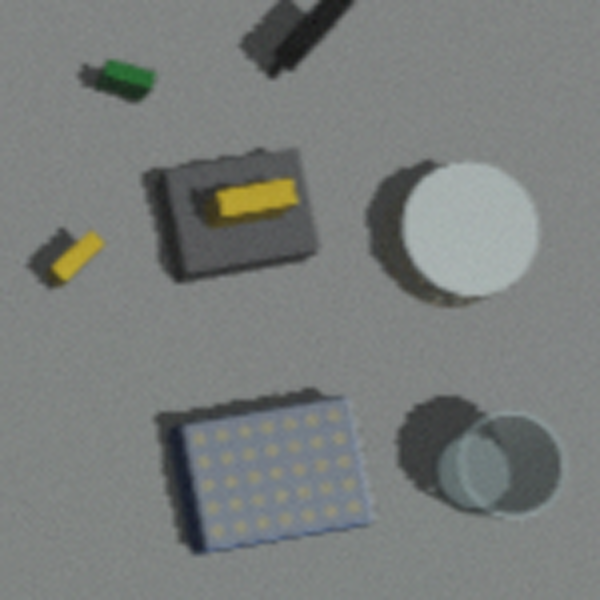

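The top crop shows the shaker turned by about +15° (slot mark at crop (190,203), red knob at (417,237)). The plate handle is at crop (257,197). Its top is measured at z 0.098, as expected with its shoulder on the 48 mm block. I'll move above it and look with the wrist camera.

drive_tool:
  deltas: "8 4 2.5 0 -0.12; 8 8 5 0 -0.24; 8 12 7.4 0 -0.36; 8 15.5 9.6 0 -0.48; 8 19 11.8 0 -0.6; 8 22.5 13.9 0 -0.72; 8 26 16 0 -0.84; 8 29.5 18.2 0 -0.96; 8 33 20.4 0 -1.08; 8 36.5 22.6 0 -1.2"

```text
time_s: 0.93
position: [0.4429, -0.4176, 0.2309]
tool_rot: [-0.026, 0.924, -0.381, 0.009]
wrist_force: [0.4, -0.8, -0.3]
finger_gap: 0.0801
```

drive_tool:
  deltas: "8 3 2 0 -0.1; 8 6 4 0 -0.2; 8 9 5.5 -1 -0.3; 8 11 6.8 -2 -0.37; 8 11 6.8 -3 -0.37; 8 11 6.8 -3 -0.37; 8 11 6.8 -3 -0.37; 8 11 6.8 -3 -0.37; 8 11 6.8 -3 -0.37; 8 11 6.8 -3 -0.37"

```text
time_s: 1.77
position: [0.3399, -0.4908, 0.2072]
tool_rot: [-0.055, 0.868, -0.492, 0.027]
wrist_force: [-0.7, 0.1, 0.0]
finger_gap: 0.0799
```

```bash
cat >> h.py <<'E'
from scipy.spatial.transform import Rotation as Ro
def wristcam(o):
    w,x,y,z=o["tool_rot"]; T=np.eye(4); T[:3,:3]=Ro.from_quat([x,y,z,w]).as_matrix(); T[:3,3]=o["position"]
    m=imaging.camera_model("wrist"); W=T@m["tool_from_camera"]; C=np.linalg.inv(W)
    return dict(fx=m["fx"],fy=m["fy"],cx=m["cx"],cy=m["cy"],R=C[:3,:3],t=C[:3,3])
def wsnap(tag):
    import pickle
    o=get_obs(); m=wristcam(o); p,d=imaging.snapshot("wrist"); cv2.imwrite(f"pics/{tag}.png",p); pickle.dump((o,m,p,d),open(f"pics/{tag}.pkl","wb")); return o,m,p,d
def wl(tag):
    import pickle; return pickle.load(open(f"pics/{tag}.pkl","rb"))
def wcloud(m,d):
    v,u=np.mgrid[:480,:640]; P=np.stack([(u-m["cx"])/m["fx"]*d,(v-m["cy"])/m["fy"]*d,d],-1)
    return (P-m["t"])@m["R"]
def yaw(o):
    w,x,y,z=o["tool_rot"]; return 2*np.arctan2(y,x)
E
python3 - <<'E'
from h import *
o,m,p,d=wsnap("w1"); print(o["time_s"],o["position"],yaw(o),o["finger_gap"])
X=wcloud(m,d); hsv=cv2.cvtColor(p,cv2.COLOR_BGR2HSV)
k=cv2.inRange(hsv,(20,120,60),(35,255,255)); c,l,s,_=cv2.connectedComponentsWithStats(k)
for i in range(1,c):
    if s[i,4]>200:
        q=X[(l==i)]; q=q[q[:,2]>.093]; print(s[i],len(q)); 
        if len(q)>9: r=cv2.minAreaRect(np.float32(q[:,:2])*1000); print(r,np.median(q[:,2]))
E
```

```text
1.7667 [ 0.33986583 -0.49079851  0.2071818 ] -1.031661887692607 0.0799389408522486
```

View pics/w1.png

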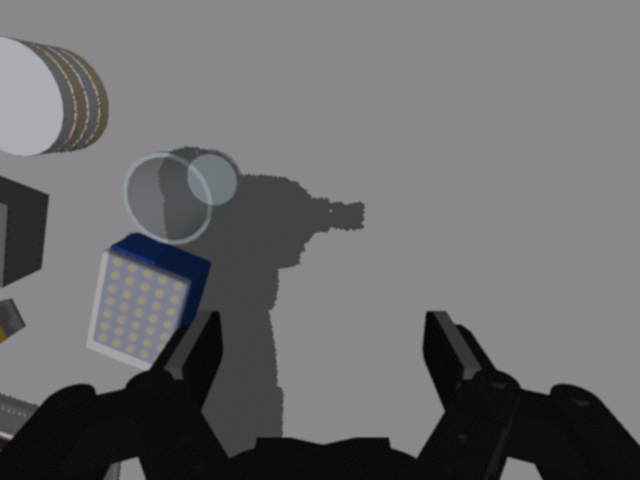

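The wrist view shows only the tip box (150,290), the beaker and part of the block at the left edge. The arm went to (0.34,-0.49) instead of the target, with a slight tilt, so I'll check the joints.

Run:
```python
from h import *
o=get_obs()
for k in("joint_positions","qd","position","tool_rot","tau"): print(k,np.round(o[k],3).tolist())
print([a for a in dir(ctrl) if a[0]!='_'])
```

```text
joint_positions [-1.035, 0.322, -0.096, 1.161, 0.119, 3.141]
qd [0.023, 0.009, 0.021, 0.01, 0.031, 0.001]
position [0.338, -0.491, 0.207]
tool_rot [-0.054, 0.868, -0.493, 0.026]
tau [2.921, -53.126, 35.14, -0.589, 1.096, -0.002]
['Unreachable', 'hold_point_z', 'sign_off']
```

drive_tool:
  deltas: "8 0 0 0 0; 8 0 0 0 0; 8 0 0 0 0; 8 0 0 0 0; 8 0 0 0 0; 8 0 0 0 0; 8 0 0 0 0; 8 0 0 0 0; 8 0 0 0 0; 8 0 0 0 0"

```text
time_s: 2.65
position: [0.3411, -0.4905, 0.2071]
tool_rot: [-0.055, 0.869, -0.492, 0.027]
wrist_force: [1.3, 0.3, -0.3]
finger_gap: 0.0799
```

Run:
```python
from h import *
o=get_obs()
for k in("joint_positions","qd","position","tool_rot","tau"): print(k,np.round(o[k],3).tolist())
print(yaw(o))
```

```text
joint_positions [-1.031, 0.324, -0.094, 1.161, 0.122, 3.141]
qd [-0.002, -0.002, 0.001, -0.001, 0.001, -0.002]
position [0.341, -0.49, 0.207]
tool_rot [-0.055, 0.869, -0.492, 0.027]
tau [0.037, -54.079, 33.5, 0.082, 0.502, 0.0]
-1.0301002039281923
```

Joint 6 hit its limit, because yaw = j1 − j6 + π. The other half-turn grasp (yaw about +1.83) fits, so I'll turn back the other way.

drive_tool:
  deltas: "8 0 0 1 0.12; 8 0 0 2 0.24; 8 0 0 3 0.36; 8 0 0 3 0.48; 8 0 0 3 0.6; 8 0 0 3 0.72; 8 0 0 3 0.84; 8 0 0 3 0.96; 8 0 0 3 1; 8 0 0 3 1"

```text
time_s: 3.48
position: [0.3414, -0.4905, 0.237]
tool_rot: [-0.061, 0.998, -0.014, -0.003]
wrist_force: [0.1, -0.5, 1.0]
finger_gap: 0.0799
```

Run:
```python
from h import *
o=get_obs()
for k in("joint_positions","position","tool_rot"): print(k,np.round(o[k],3).tolist())
print(yaw(o))
```

```text
joint_positions [-0.997, 0.401, 0.082, 1.357, 0.063, 2.17]
position [0.341, -0.49, 0.237]
tool_rot [-0.061, 0.998, -0.014, -0.003]
-0.028917595771733303
```

The tilt (0.12 rad toward −tool y) stayed in the commanded pose, and it has to go before I fit the plate. Pushing gently against the arm's reach limit with tool +y pointing outward should tip it back. I'll go high with j6 near π/2.

drive_tool:
  deltas: "8 2 2 2 0.12; 8 4 4 4 0.24; 8 6 6 6 0.36; 8 8 8 8 0.48; 8 10 10 10 0.6; 8 12 12 12 0.72; 8 14 14 14 0.84; 8 16 16 16 0.96; 8 18 18 17 1.07; 8 19 19 17 1.14"

```text
time_s: 4.32
position: [0.5336, -0.2983, 0.4097]
tool_rot: [-0.048, 0.847, 0.528, -0.034]
wrist_force: [1.0, -0.6, 0.5]
finger_gap: 0.0798
```

```bash
cat >> h.py <<'E'
def st():
    o=get_obs(); w,x,y,z=o["tool_rot"]; R=Ro.from_quat([x,y,z,w]).as_matrix(); zt=R[:,2]
    down=np.array([0,0,-1.]); print("t",round(o["time_s"],2),"j",np.round(o["joint_positions"],3).tolist(),"pos",np.round(o["position"],4).tolist(),"yaw",round(np.arctan2(R[1,0],R[0,0]),4),"tilt tool x,y:",np.round([zt@0+0*1 if 0 else (-R.T@down*-1)[0]*-1,(R.T@down)[1]*-1],4).tolist(),"F",np.round(o["wrist_force"],1).tolist(),"gap",round(o["finger_gap"],4)); return o
E
python3 -c "
from h import *
st()"
```

```text
t 4.32 j [-0.503, 0.468, 0.572, 1.793, -0.012, 1.524] pos [0.5336, -0.2983, 0.4097] yaw 1.1161 tilt tool x,y: [-0.0067, -0.1176] F [1.0, -0.6, 0.5] gap 0.0798
```

drive_tool:
  deltas: "8 0 0 3 0; 8 0 0 6 0; 8 0 0 9 0; 8 0 0 12 0; 8 0 0 14 0; 8 0 0 16 0; 8 0 0 16 0; 8 0 0 16 0; 8 0 0 16 0; 8 0 0 16 0"

```text
time_s: 5.15
position: [0.5145, -0.2915, 0.5367]
tool_rot: [-0.036, 0.849, 0.526, -0.028]
wrist_force: [-0.7, -0.1, -0.6]
finger_gap: 0.0799
```

```bash
python3 -c "
from h import *
st()"
```

```text
t 5.15 j [-0.508, 0.571, 1.066, 2.157, -0.014, 1.525] pos [0.5145, -0.2915, 0.5367] yaw 1.1102 tilt tool x,y: [-0.0093, -0.0913] F [-0.7, -0.1, -0.6] gap 0.0799
```

drive_tool:
  deltas: "8 0 0 0 -0.07; 8 0 0 0 -0.14; 8 0 0 2 -0.14; 8 0 0 4 -0.14; 8 0 0 6 -0.14; 8 0 0 8 -0.14; 8 0 0 8 -0.14; 8 0 0 8 -0.14; 8 0 0 8 -0.14; 8 0 0 8 -0.14"

```text
time_s: 5.98
position: [0.4932, -0.2795, 0.5691]
tool_rot: [-0.02, 0.884, 0.466, -0.014]
wrist_force: [0.6, -0.6, -0.9]
finger_gap: 0.0801
```

```bash
python3 -c "
from h import *
st()"
```

```text
t 5.98 j [-0.514, 0.499, 1.037, 2.157, -0.002, 1.657] pos [0.4932, -0.2795, 0.5691] yaw 0.9705 tilt tool x,y: [-0.0061, -0.0477] F [0.6, -0.6, -0.9] gap 0.0801
```

drive_tool:
  deltas: "8 0 0 3 0; 8 0 0 5 0; 8 0 0 7 0; 8 0 0 8.5 0; 8 0 0 8.5 0; 8 0 0 8.5 0; 8 0 0 8.5 0; 8 0 0 8.5 0; 8 0 0 8.5 0; 8 0 0 8.5 0"

```text
time_s: 6.82
position: [0.4718, -0.2674, 0.5979]
tool_rot: [-0.002, 0.885, 0.466, -0.003]
wrist_force: [-0.6, -0.4, -0.3]
finger_gap: 0.0799
```

```bash
python3 -c "
from h import *
st()"
```

```text
t 6.82 j [-0.514, 0.432, 1.011, 2.157, -0.002, 1.657] pos [0.4718, -0.2674, 0.5979] yaw 0.9702 tilt tool x,y: [-0.0026, -0.007] F [-0.6, -0.4, -0.3] gap 0.0799
```

drive_tool:
  deltas: "8 0 0 1.4 0; 8 0 0 1.4 0; 8 0 0 1.4 0; 8 0 0 1.4 0; 8 0 0 1.4 0; 8 0 0 1.4 0; 8 0 0 1.4 0; 8 0 0 1.4 0; 8 0 0 1.4 0; 8 0 0 1.4 0"

```text
time_s: 7.65
position: [0.4684, -0.2655, 0.6037]
tool_rot: [0.002, 0.885, 0.466, -0.0]
wrist_force: [0.2, 0.5, 0.3]
finger_gap: 0.0796
```

```bash
python3 -c "
from h import *
st()"
```

```text
t 7.65 j [-0.514, 0.421, 1.01, 2.157, -0.002, 1.657] pos [0.4684, -0.2655, 0.6037] yaw 0.9702 tilt tool x,y: [-0.0018, 0.003] F [0.2, 0.5, 0.3] gap 0.0796
```

The tilt is now about 0.003 rad, which is good. I'll move above the plate.

drive_tool:
  deltas: "8 1.5 0 -3.5 0.1; 8 3 0 -7 0.2; 8 5 -0.5 -10.5 0.3; 8 7 -0.5 -14 0.4; 8 9 -1 -17.5 0.5; 8 11 -1 -21 0.6; 8 13 -1.5 -24.5 0.7; 8 14.5 -1.5 -28 0.8; 8 16 -2 -31.5 0.84; 8 16 -2 -35 0.84"

```text
time_s: 8.48
position: [0.6302, -0.2856, 0.2509]
tool_rot: [0.002, 0.617, 0.787, 0.001]
wrist_force: [-0.5, -0.5, -0.5]
finger_gap: 0.0802
```

drive_tool:
  deltas: "8 0 0 -2 0; 8 0 0 -4 0; 8 0 0 -4.5 0; 8 0 0 -4.5 0; 8 0 0 -4.5 0; 8 0 0 -4.5 0; 8 0 0 -4.5 0; 8 0 0 -4.5 0; 8 0 0 -4.5 0; 8 0 0 -4.5 0"

```text
time_s: 9.32
position: [0.6286, -0.2856, 0.2094]
tool_rot: [0.002, 0.618, 0.786, 0.001]
wrist_force: [0.6, 0.1, 0.1]
finger_gap: 0.0804
```

Run:
```python
from h import *
st()
o,m,p,d=wsnap("w2")
X=wcloud(m,d); hsv=cv2.cvtColor(p,cv2.COLOR_BGR2HSV)
k=cv2.inRange(hsv,(18,110,50),(38,255,255)); c,l,s,_=cv2.connectedComponentsWithStats(k)
for i in range(1,c):
    if s[i,4]>200:
        q=X[(l==i)]; q=q[(q[:,2]>.093)&(q[:,2]<.103)]; print(s[i],len(q)); 
        if len(q)>9: r=cv2.minAreaRect(np.float32(q[:,:2])*1000); print(r,np.median(q[:,2]),q.mean(0))
```

```text
t 9.32 j [-0.427, 0.493, 0.165, 1.239, 0.001, 0.905] pos [0.6286, -0.2856, 0.2094] yaw 1.8102 tilt tool x,y: [-0.0023, 0.004] F [0.6, 0.1, 0.1] gap 0.0804
[ 296   24   41   61 1166] 0
[ 311  182   29   81 1989] 1735
((629.7315063476562, -281.8580627441406), (17.862823486328125, 49.87870788574219), 10.395821571350098) 0.09864184692241708 [ 0.62942339 -0.28051124  0.09856547]
```

View pics/w2.png

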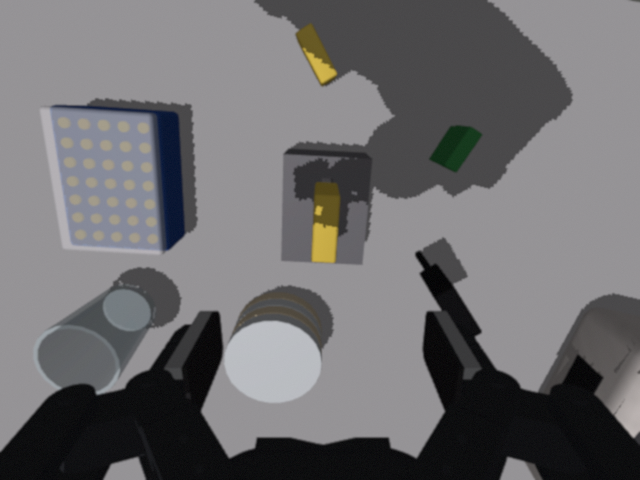

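The wrist view shows the handle at (325,220), with its top rectangle measured at 17.9 × 49.9 mm, centre (0.6297,−0.2819), z 0.0986 and angle 10.4°. That matches the given size. I'll correct by (+0.1, +0.4 cm, −0.058 rad), descend and grip.

drive_tool:
  deltas: "5 0.1 0.4 -2 -0.058; 5 0.1 0.4 -5 -0.058; 5 0.1 0.4 -8 -0.058; 5 0.1 0.4 -11 -0.058; 5 0.1 0.4 -13 -0.058; 5 0.1 0.4 -14.3 -0.058; 5 0.1 0.4 -15.1 -0.058; 5 0.1 0.4 -15.1 -0.058; 5 0.1 0.4 -15.1 -0.058; 5 0.1 0.4 -15.1 -0.058"

```text
time_s: 10.2
position: [0.6306, -0.2821, 0.0596]
tool_rot: [0.003, 0.64, 0.768, 0.001]
wrist_force: [0.3, -0.4, 0.1]
finger_gap: 0.0499
```

```bash
python3 -c "
from h import *
st()"
```

```text
t 10.2 j [-0.421, 0.58, -0.044, 0.94, 0.0, 0.969] pos [0.6306, -0.2821, 0.0596] yaw 1.7521 tilt tool x,y: [-0.0033, 0.0055] F [0.3, -0.4, 0.1] gap 0.0499
```

drive_tool:
  deltas: "1.2 0 0 0 0; 1.2 0 0 0 0; 1.2 0 0 0 0; 1.2 0 0 0 0; 1.2 0 0 0 0; 1.2 0 0 0 0; 1.2 0 0 0 0; 1.2 0 0 0 0; 1.2 0 0 0 0; 1.2 0 0 0 0"
  squeeze: 50

```text
time_s: 11.03
position: [0.6301, -0.2819, 0.0591]
tool_rot: [0.003, 0.64, 0.768, 0.001]
wrist_force: [-1.7, 1.0, 6.1]
finger_gap: 0.0176
```

```bash
python3 -c "
from h import *
st()"
```

```text
t 11.03 j [-0.421, 0.581, -0.045, 0.939, 0.0, 0.969] pos [0.6301, -0.2819, 0.0591] yaw 1.7521 tilt tool x,y: [-0.0029, 0.0048] F [-1.7, 1.0, 6.1] gap 0.0176
```

Gripped, with a gap of 17.6 mm. I'll lift it and carry it to a point 9 cm short of the slot so the wrist camera can see the slot.

drive_tool:
  deltas: "1.2 0 0 1 0; 1.2 0 0 3 0; 1.2 0 0 6 0; 1.2 0 0 9.5 0; 1.2 0 0 13 0; 1.2 0 0 16 0; 1.2 0 2 18 0.02; 1.2 0 5 18.5 0.04; 1.2 0 8 18.5 0.06; 1.2 -0.5 11 18.5 0.08"

```text
time_s: 11.87
position: [0.625, -0.1706, 0.2439]
tool_rot: [0.002, 0.609, 0.793, 0.001]
wrist_force: [0.2, 0.4, -1.6]
finger_gap: 0.0171
```

drive_tool:
  deltas: "1.2 -0.5 4 0 0; 1.2 -1 8 0 0; 1.2 -1.5 12 0 0; 1.2 -2 16 0 0; 1.2 -2.5 20 0 0; 1.2 -2.5 22.5 0 0; 1.2 -2.5 24.3 0 0; 1.2 -2.5 24.3 0 0; 1.2 -2.5 24.3 0 0; 1.2 -2.5 24.3 0 0"

```text
time_s: 12.7
position: [0.5992, 0.071, 0.2429]
tool_rot: [0.002, 0.609, 0.793, 0.0]
wrist_force: [0.2, -0.0, -0.7]
finger_gap: 0.0175
```

Run:
```python
from h import *
st()
o,m,p,d=wsnap("w3")
X=wcloud(m,d); hsv=cv2.cvtColor(p,cv2.COLOR_BGR2HSV)
k=cv2.inRange(hsv,(15,110,40),(38,255,255)); c,l,s,_=cv2.connectedComponentsWithStats(k)
for i in range(1,c):
    if s[i,4]>100:
        q=X[(l==i)]; print(s[i],len(q),np.median(q,0)); q=q[abs(q[:,2]-.062)<.006]
        if len(q)>9: r=cv2.minAreaRect(np.float32(q[:,:2])*1000); print(r)
```

```text
t 12.7 j [0.119, 0.313, -0.021, 1.233, -0.002, 1.428] pos [0.5992, 0.071, 0.2429] yaw 1.8321 tilt tool x,y: [-0.0022, 0.0029] F [0.2, -0.0, -0.7] gap 0.0175
[ 302   45   40  106 2239] 2239 [0.57565628 0.1605392  0.06348267]
((575.9945068359375, 157.78074645996094), (30.676389694213867, 78.9678955078125), 15.511841773986816)
[ 294  254   58  181 9448] 9448 [0.59654998 0.08226966 0.28229302]
```

View pics/w3.png

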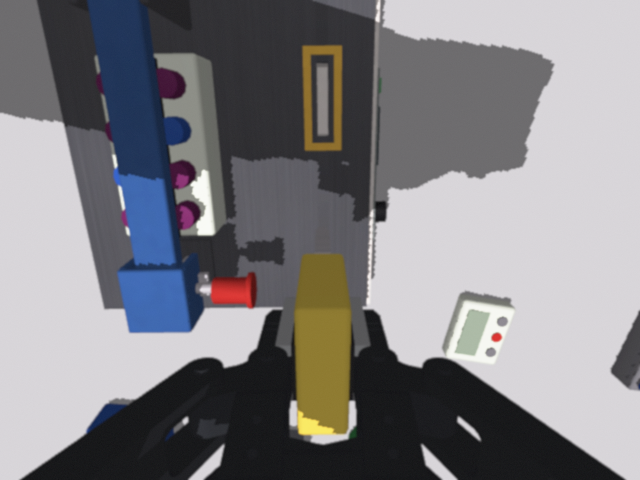

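The slot mark is at (322,98), with its inner opening around (322,100). The held handle is at (323,340), and the knob at (232,290). I'll refine the slot and plate axes, both measured with this camera.

Run:
```python
from h import *
o,m,p,d=wl("w3")
hsv=cv2.cvtColor(p,cv2.COLOR_BGR2HSV)
k=cv2.inRange(hsv,(15,110,40),(38,255,255)); c,l,s,_=cv2.connectedComponentsWithStats(k)
def fit(mask,z,nm):
    cs,_=cv2.findContours(mask,cv2.RETR_EXTERNAL,cv2.CHAIN_APPROX_NONE); ct=max(cs,key=cv2.contourArea)[:,0]
    q=np.array([plane("w",u,v,z,m)[:2] for u,v in ct])*1000
    r=cv2.minAreaRect(np.float32(q)); print(nm,r); return r
for i in range(1,c):
    if s[i,4]>1000 and s[i,1]<100: fit(np.uint8(l==i),.062,"mark")
g=cv2.cvtColor(p,cv2.COLOR_BGR2GRAY); print(g[100,298:350]); print(g[55:150,322])
mk=np.zeros_like(g); mk[58:143,312:334]=(g[58:143,312:334]>100); fit(mk,.062,"inner@.062"); fit(mk,.022,"inner@.022")
X=wcloud(m,d); 
hm=(k>0)&(np.arange(480)[:,None]>240); q=X[hm]; print(np.percentile(q[:,2],[5,25,50,75,95,99]))
t=hm&(X[...,2]>.278); print(t.sum()); q=X[t]; print(cv2.minAreaRect(np.float32(q[:,:2])*1000), np.median(q[:,2]))
ys,xs=np.where(t); print(xs.min(),xs.max(),ys.min(),ys.max())
for yy in (260,300,340,380,420):
    w=np.where(hm[yy])[0]; print(yy,w.min(),w.max(),np.median(X[yy,w,2]))
```

```text
mark ((576.027099609375, 157.74351501464844), (30.71615219116211, 78.83650970458984), 15.463650703430176)
[ 48  49  48  50  54  77 104 113 115 115 116 113 105  87  61  50  48  54
  75 106 131 137 138 139 138 138 137 137 132 115  81  53  48  50  54  76
 101 113 114 115 116 114 110  93  67  50  48  47  50  49  47  48]
[ 61  51  47  48  47  50  44  52  75  93  98 107 123 135 138 138 139 138
 139 138 138 139 138 136 136 137 138 137 138 138 139 139 139 137 138 138
 137 137 137 136 136 137 136 137 136 138 139 138 138 139 137 138 138 138
 138 138 136 136 137 136 135 136 137 136 137 138 137 137 136 137 137 137
 137 137 137 137 137 135 127 114  95  67  52  48  49  51  53  75 100 112
 112 113 114 114 107]
inner@.062 ((576.2060546875, 156.8390350341797), (8.002854347229004, 51.05863952636719), 15.148323059082031)
inner@.022 ((576.0787963867188, 157.6361846923828), (8.990443229675293, 57.35972595214844), 15.14831256866455)
[0.24739557 0.27863085 0.28229302 0.28281968 0.28340593 0.28383215]
7144
((591.4942016601562, 98.16114807128906), (18.70274543762207, 108.25885772705078), 15.094095230102539) 0.2825598966070253
294 351 276 434
260 302 343 0.2424807603272297
300 296 348 0.27672931412227436
340 294 351 0.28264494344483804
380 295 349 0.28261765669223016
420 298 347 0.28267276379475015
```

The inner opening fits the slot floor at z 0.022 (9.0 × 57.4 mm). The slot centre is (0.5761, 0.1577) and its yaw about 0.267. I'll hover over it and check.

drive_tool:
  deltas: "1.2 -1 3 0 0.006; 1.2 -2 6 0 0.006; 1.2 -2.31 8.67 0 0.006; 1.2 -2.31 8.67 -2 0.006; 1.2 -2.31 8.67 -5 0.006; 1.2 -2.31 8.67 -8 0.006; 1.2 -2.31 8.67 -10 0.006; 1.2 -2.31 8.67 -11.5 0.006; 1.2 -2.31 8.67 -11.5 0.006; 1.2 -2.31 8.67 -11.5 0.006"

```text
time_s: 13.58
position: [0.5759, 0.1569, 0.1273]
tool_rot: [0.001, 0.607, 0.795, -0.0]
wrist_force: [-0.0, -0.5, -0.6]
finger_gap: 0.0173
```

Run:
```python
from h import *
st()
o,m,p,d=wsnap("w4")
s,_=imaging.snapshot("scene"); cv2.imwrite("pics/s4.png",cv2.resize(s[170:290,270:430],(800,600),interpolation=cv2.INTER_CUBIC))
```

```text
t 13.58 j [0.267, 0.366, -0.217, 0.986, -0.002, 1.572] pos [0.5759, 0.1569, 0.1273] yaw 1.8365 tilt tool x,y: [-0.0019, 0.0013] F [-0.0, -0.5, -0.6] gap 0.0173
```

View pics/w4.png

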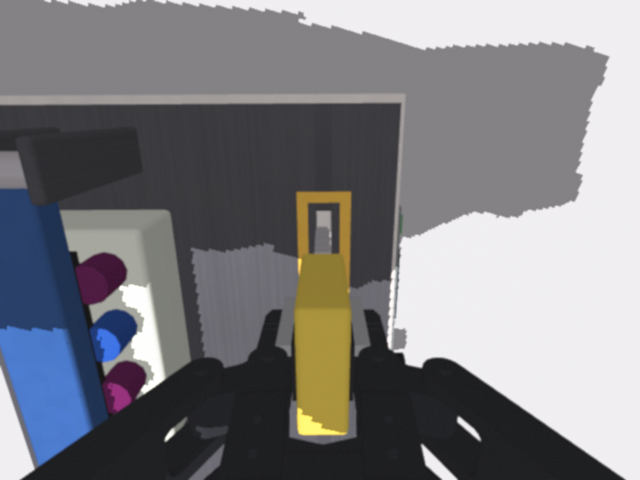

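View pics/s4.png

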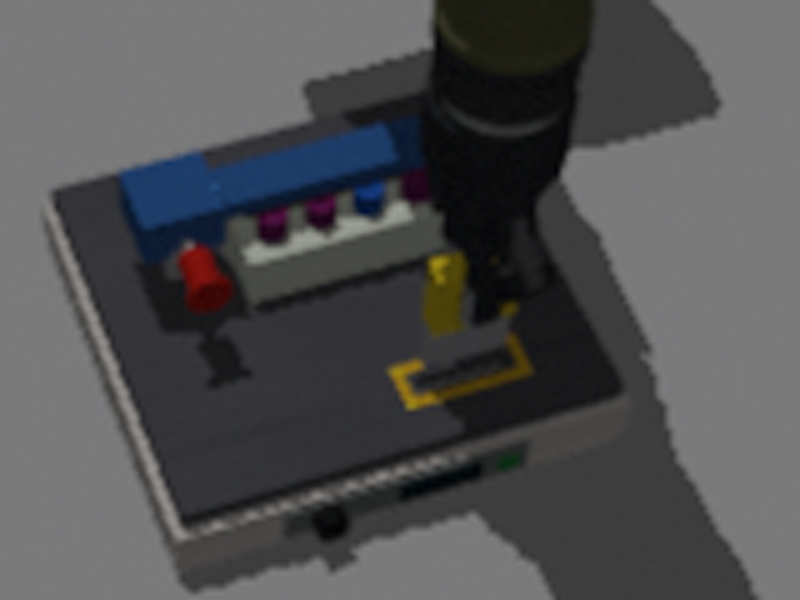

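The wrist view shows the slot mark centred at column 323.5 and the handle at 322.5, so they are aligned. The scene view shows the blade poised over the slot. I'll descend now.

drive_tool:
  deltas: "1.2 0 0 -0.4 0; 1.2 0 0.05 -0.8 0; 1.2 0 0.05 -1.1 0; 1.2 0 0.05 -1.4 0; 1.2 0 0.05 -1.7 0; 1.2 0 0.05 -2 0; 1.2 0 0.05 -2.3 0; 1.2 0 0.05 -2.6 0; 1.2 0 0.05 -2.9 0; 1.2 0 0.05 -3 0"

```text
time_s: 14.52
position: [0.576, 0.1586, 0.0972]
tool_rot: [0.001, 0.607, 0.795, 0.0]
wrist_force: [0.1, 0.1, -1.2]
finger_gap: 0.0176
```

Run:
```python
from h import *
st()
```

```text
t 14.52 j [0.27, 0.391, -0.255, 0.922, -0.002, 1.573] pos [0.576, 0.1586, 0.0972] yaw 1.8382 tilt tool x,y: [-0.0017, 0.0025] F [0.1, 0.1, -1.2] gap 0.0176
```

drive_tool:
  deltas: "1.2 0 0 -0.4 0; 1.2 0 0 -0.8 0; 1.2 0 0 -1.2 0; 1.2 0 0 -1.5 0; 1.2 0 0 -1.8 0; 1.2 0 0 -2 0; 1.2 0 0 -2.2 0; 1.2 0 0 -2.4 0; 1.2 0 0 -2.5 0; 1.2 0 0 -2.5 0"

```text
time_s: 15.35
position: [0.5767, 0.1588, 0.073]
tool_rot: [0.002, 0.607, 0.795, 0.001]
wrist_force: [0.4, 0.3, 0.2]
finger_gap: 0.0176
```

Run:
```python
from h import *
st()
```

```text
t 15.35 j [0.27, 0.413, -0.283, 0.871, -0.002, 1.573] pos [0.5767, 0.1588, 0.073] yaw 1.8381 tilt tool x,y: [-0.0018, 0.0041] F [0.4, 0.3, 0.2] gap 0.0176
```

drive_tool:
  deltas: "1.2 0 0 -0.1 0; 1.2 0 0 -0.2 0; 1.2 0 0 -0.3 0; 1.2 0 0 -0.3 0; 1.2 0 0 -0.3 0; 1.2 0 0 -0.3 0; 1.2 0 0 -0.3 0; 1.2 0 0 -0.3 0; 1.2 0 0 -0.3 0; 1.2 0 0 -0.3 0"

```text
time_s: 16.18
position: [0.5772, 0.159, 0.0729]
tool_rot: [0.003, 0.606, 0.795, 0.002]
wrist_force: [-6.6, -1.3, 21.1]
finger_gap: 0.0175
```

Run:
```python
from h import *
st()
```

```text
t 16.18 j [0.27, 0.412, -0.284, 0.868, -0.002, 1.573] pos [0.5772, 0.159, 0.0729] yaw 1.8383 tilt tool x,y: [-0.0017, 0.0061] F [-6.6, -1.3, 21.1] gap 0.0175
```

The plate is seated: it stopped with 21 N pushing up, at the predicted height. I'll release and rise.

drive_tool:
  deltas: "1.2 0 0 0.3 0; 1.2 0 0 0.3 0; 4 0 0 0.3 0; 4 0 0 0.3 0; 4 0 0 0.3 0; 4 0 0 0.3 0; 4 0 0 2 0; 4 0 0 5 0; 4 0 0 9 0; 4 0 0 13 0"

```text
time_s: 17.02
position: [0.5752, 0.1584, 0.2]
tool_rot: [0.001, 0.607, 0.795, -0.0]
wrist_force: [0.1, 0.9, 0.2]
finger_gap: 0.0398
```

Run:
```python
from h import *
st()
o,m,p,d=wsnap("w5")
X=wcloud(m,d); hsv=cv2.cvtColor(p,cv2.COLOR_BGR2HSV)
k=cv2.inRange(hsv,(15,110,40),(38,255,255)); q=X[k>0]; q=q[np.isfinite(q).all(1)]
print(np.percentile(q[:,2],[5,50,90,98])); t=q[(q[:,2]>.10)&(q[:,2]<.12)]; print(len(t),cv2.minAreaRect(np.float32(t[:,:2])*1000),np.median(t[:,2]))
```

```text
t 17.02 j [0.27, 0.32, -0.11, 1.141, -0.002, 1.573] pos [0.5752, 0.1584, 0.2] yaw 1.8382 tilt tool x,y: [-0.0017, 0.0003] F [0.1, 0.9, 0.2] gap 0.0398
[0.06266336 0.11079159 0.11325961 0.11393015]
2112 ((576.5528564453125, 158.52911376953125), (17.97088623046875, 50.40093231201172), 15.092686653137207) 0.11262154439962485
```

View pics/w5.png

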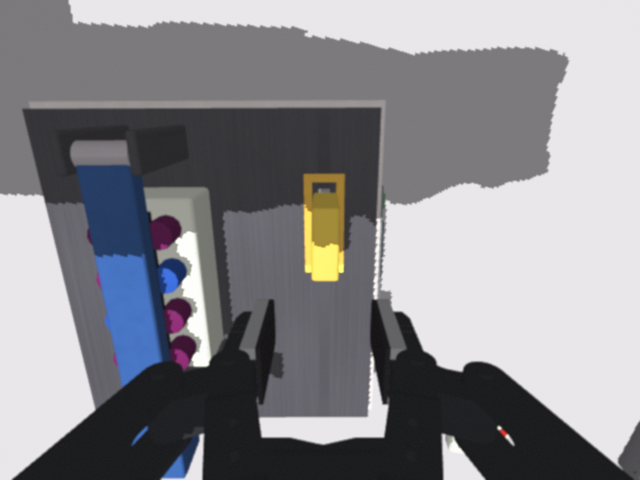

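The handle top is at z 0.1126 (0.112 means fully home) and the plate stands on its own at (325,235). Now I'll measure the knob from the earlier wrist view w3.

Run:
```python
from h import *
o,m,p,d=wl("w3"); X=wcloud(m,d); hsv=cv2.cvtColor(p,cv2.COLOR_BGR2HSV)
k=(cv2.inRange(hsv,(0,150,60),(8,255,255))|cv2.inRange(hsv,(172,150,60),(180,255,255)))>0; k[:260]=0;k[330:]=0;k[:,:190]=0;k[:,280:]=0
q=X[k]; th=.267; ex=np.array([np.cos(th),np.sin(th)]); ey=np.array([-ex[1],ex[0]]); c=np.array([.5761,.1577])
s=np.c_[(q[:,:2]-c)@ex,(q[:,:2]-c)@ey,q[:,2]]
print(len(s),np.percentile(s,[1,5,50,95,99],axis=0).round(4))
# axis from top-most band, by y near max z
for a in np.arange(-.085,-.05,.004):
    b=s[(s[:,0]>=a)&(s[:,0]<a+.004)]
    if len(b)>5: print(round(a,3),len(b),np.percentile(b[:,1],[2,98]).round(4),b[:,2].max().round(4),b[b[:,2]>b[:,2].max()-.0015][:,1].mean().round(4))
```

```text
1198 [[-0.0814 -0.1436  0.1221]
 [-0.0801 -0.1415  0.1262]
 [-0.0653 -0.1311  0.1351]
 [-0.0525 -0.1248  0.1396]
 [-0.0523 -0.1218  0.141 ]]
-0.085 28 [-0.1414 -0.1254] 0.1372 -0.1348
-0.081 149 [-0.1431 -0.1253] 0.138 -0.1346
-0.077 148 [-0.143  -0.1252] 0.1381 -0.135
-0.073 144 [-0.1414 -0.1252] 0.1384 -0.1344
-0.069 138 [-0.1415 -0.1252] 0.1384 -0.1351
-0.065 143 [-0.1433 -0.1252] 0.1382 -0.1345
-0.061 132 [-0.1425 -0.1253] 0.1379 -0.1343
-0.057 150 [-0.1428 -0.1215] 0.1417 -0.1356
-0.053 163 [-0.1437 -0.1221] 0.1413 -0.1352
```

The knob axis lies at slot-frame y −0.135, with its body spanning x −0.0815 to −0.0575 and the flange outside that. The top at z 0.138 agrees with 0.136 to 2 mm. In world coordinates the grip point is (0.5442, 0.0090). I'll turn by −1.571 and hover there.

drive_tool:
  deltas: "5 0 -1.5 0 -0.12; 5 -0.5 -3 0 -0.24; 5 -1 -5 0 -0.36; 5 -1.5 -7 0 -0.48; 5 -2 -9 0 -0.6; 5 -2.5 -11 0 -0.72; 5 -3 -13 0 -0.84; 5 -3.1 -14.5 0 -0.96; 5 -3.1 -14.94 0 -1.08; 5 -3.1 -14.94 0 -1.2"

```text
time_s: 17.9
position: [0.5451, 0.0078, 0.1995]
tool_rot: [0.002, 0.951, 0.31, -0.0]
wrist_force: [0.7, 0.5, 0.3]
finger_gap: 0.0505
```

drive_tool:
  deltas: "5 0 0 0 -0.12; 5 0 0 0 -0.24; 5 0 0 -1 -0.34; 5 0 0 -1 -0.371; 5 0 0 -1 -0.371; 5 0 0 -1 -0.371; 5 0 0 -1 -0.371; 5 0 0 -1 -0.371; 5 0 0 -1 -0.371; 5 0 0 -1 -0.371"

```text
time_s: 18.73
position: [0.5454, 0.0093, 0.1899]
tool_rot: [0.002, 0.991, 0.133, -0.001]
wrist_force: [0.4, -0.3, -0.8]
finger_gap: 0.0501
```

Run:
```python
from h import *
st()
o,m,p,d=wsnap("w6"); X=wcloud(m,d); hsv=cv2.cvtColor(p,cv2.COLOR_BGR2HSV)
k=(cv2.inRange(hsv,(0,150,60),(8,255,255))|cv2.inRange(hsv,(172,150,60),(180,255,255)))>0
q=X[k]; q=q[(q[:,2]>.11)&(q[:,2]<.15)]; th=.267; ex=np.array([np.cos(th),np.sin(th)]); ey=np.array([-ex[1],ex[0]]); c=np.array([.5761,.1577])
s=np.c_[(q[:,:2]-c)@ex,(q[:,:2]-c)@ey,q[:,2]]
for a in np.arange(-.085,-.05,.004):
    b=s[(s[:,0]>=a)&(s[:,0]<a+.004)]
    if len(b)>5: print(round(a,3),len(b),np.percentile(b[:,1],[1,99]).round(4),b[:,2].max().round(4))
t=o["position"][:2]-c; print("tcp in slot frame",t@ex,t@ey)
```

```text
t 18.73 j [0.019, 0.232, -0.25, 1.089, -0.004, 2.893] pos [0.5454, 0.0093, 0.1899] yaw 0.2675 tilt tool x,y: [-0.0015, 0.0033] F [0.4, -0.3, -0.8] gap 0.0501
-0.085 26 [-0.1445 -0.1263] 0.1364
-0.081 212 [-0.1448 -0.1254] 0.1379
-0.077 221 [-0.1448 -0.1255] 0.1379
-0.073 217 [-0.1447 -0.1255] 0.1375
-0.069 228 [-0.1446 -0.1256] 0.1378
-0.065 221 [-0.1446 -0.1257] 0.1376
-0.061 177 [-0.1446 -0.1258] 0.1377
-0.057 256 [-0.1471 -0.1226] 0.1423
-0.053 525 [-0.1474 -0.1232] 0.1411
tcp in slot frame -0.06878535583700526 -0.1350229342315921
```

View pics/w6.png

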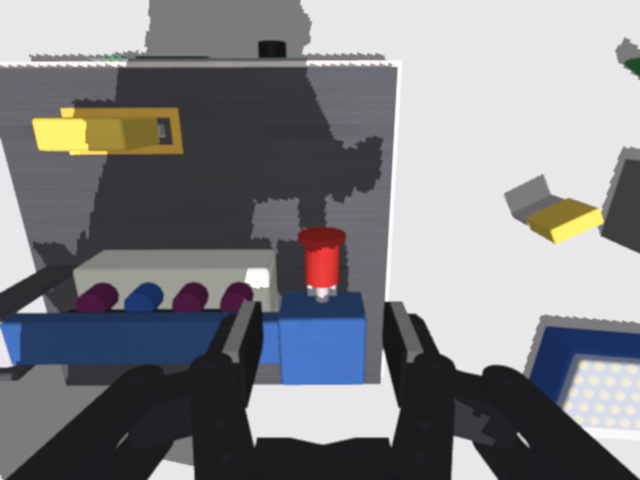

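The wrist view shows the knob at (322,258), centred between the fingers (axis −0.1351 against TCP −0.1350). I'll descend 8.3 cm and close.

drive_tool:
  deltas: "5 -0.1 0 -1 0; 5 -0.1 0 -2.5 0; 5 -0.1 0 -4 0; 5 -0.1 0 -5.5 0; 5 -0.1 0 -7 0; 5 -0.1 0 -8 0; 5 -0.1 0 -8.3 0; 5 -0.1 0 -8.3 0; 5 -0.1 0 -8.3 0; 5 -0.1 0 -8.3 0"

```text
time_s: 19.62
position: [0.545, 0.0093, 0.1076]
tool_rot: [0.002, 0.991, 0.133, 0.0]
wrist_force: [-0.1, -0.4, 0.8]
finger_gap: 0.0498
```

drive_tool:
  deltas: "1.4 0 0 0 0; 1.4 0 0 0 0; 1.4 0 0 0 0; 1.4 0 0 0 0; 1.4 0 0 0 0; 1.4 0 0 0 0; 1.4 0 0 0 0; 1.4 0 0 0 0; 1.4 0 0 0 0; 1.4 0 0 0 0"
  squeeze: 50

```text
time_s: 20.45
position: [0.5449, 0.0094, 0.1074]
tool_rot: [0.002, 0.991, 0.133, -0.0]
wrist_force: [0.0, 0.6, 5.7]
finger_gap: 0.0185
```

Run:
```python
from h import *
st()
wsnap("w7")
```

```text
t 20.45 j [0.019, 0.293, -0.37, 0.907, -0.003, 2.894] pos [0.5449, 0.0094, 0.1074] yaw 0.2672 tilt tool x,y: [-0.0005, 0.0034] F [0.0, 0.6, 5.7] gap 0.0185
```

View pics/w7.png

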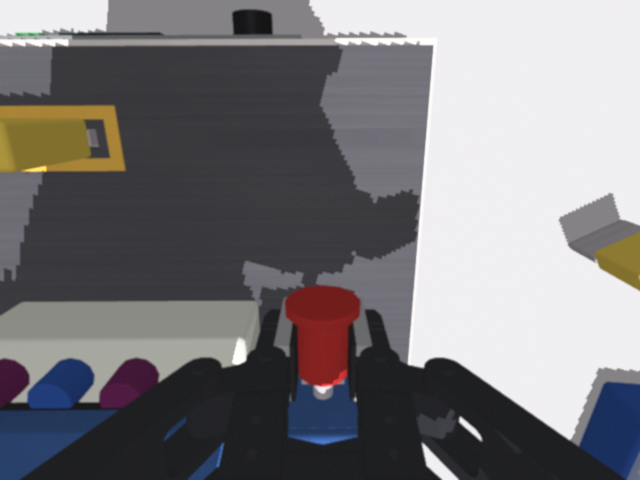

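The knob at (322,335) is between the pads, gap 18.5 mm. I'll pull about 17 mm along the knob axis.

drive_tool:
  deltas: "1.4 0.2 0.05 0 0; 1.4 0.4 0.11 0 0; 1.4 0.6 0.16 0 0; 1.4 0.8 0.22 0 0; 1.4 1 0.27 0 0; 1.4 1.2 0.33 0 0; 1.4 1.4 0.38 0 0; 1.4 1.6 0.44 0 0; 1.4 1.7 0.46 0 0; 1.4 1.7 0.46 0 0"
  squeeze: 60

```text
time_s: 21.33
position: [0.5596, 0.0135, 0.1071]
tool_rot: [0.002, 0.991, 0.133, -0.002]
wrist_force: [-8.0, -1.9, 11.4]
finger_gap: 0.0182
```

Run:
```python
from h import *
st()
wsnap("w8")
```

```text
t 21.33 j [0.027, 0.322, -0.33, 0.922, -0.004, 2.901] pos [0.5596, 0.0135, 0.1071] yaw 0.2672 tilt tool x,y: [-0.0048, 0.0033] F [-8.0, -1.9, 11.4] gap 0.0182
```

View pics/w8.png

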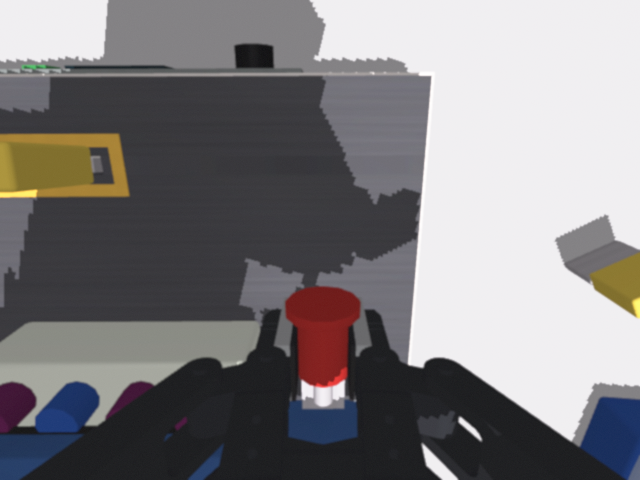

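It was pulled 15.3 mm at 8 N, which puts the latch near 14 mm, well past 8 mm. The bar is still down, and the gap between knob and coupler head has visibly widened. I'll lift along the arc while keeping the pull on.

drive_tool:
  deltas: "1.4 0 0 0.5 0; 1.4 0 0.01 1 0; 1.4 -0.01 0.04 1.5 0; 1.4 -0.02 0.08 1.95 0; 1.4 -0.04 0.13 2.45 0; 1.4 -0.05 0.18 2.9 0; 1.4 -0.09 0.34 3.9 0; 1.4 -0.15 0.54 4.8 0; 1.4 -0.21 0.78 5.8 0; 1.4 -0.21 0.78 5.8 0"

```text
time_s: 22.22
position: [0.5565, 0.0201, 0.1645]
tool_rot: [0.003, 0.991, 0.133, -0.003]
wrist_force: [-6.2, -4.9, -3.0]
finger_gap: 0.0183
```

Run:
```python
from h import *
st()
wsnap("w9")
s,_=imaging.snapshot("scene"); cv2.imwrite("pics/s9.png",cv2.resize(s[150:290,250:430],(771,600),interpolation=cv2.INTER_CUBIC))
```

```text
t 22.22 j [0.04, 0.274, -0.256, 1.047, -0.007, 2.915] pos [0.5565, 0.0201, 0.1645] yaw 0.2666 tilt tool x,y: [-0.0076, 0.0058] F [-6.2, -4.9, -3.0] gap 0.0183
```

View pics/w9.png

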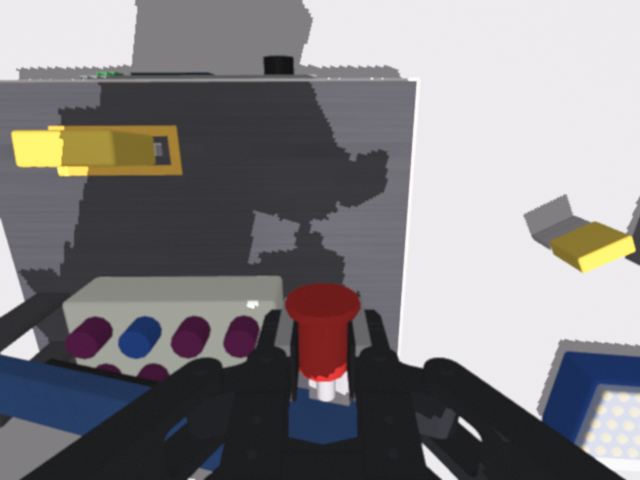

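View pics/s9.png

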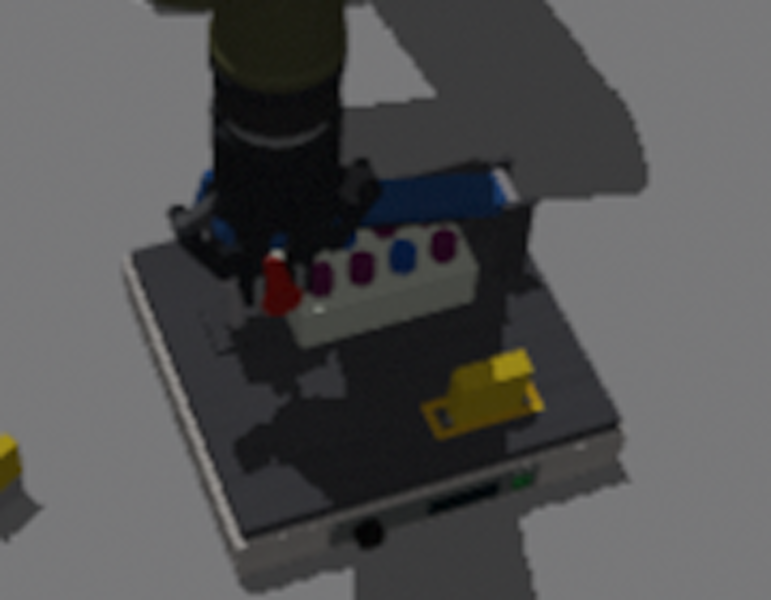

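The scene view shows the bar raised at its free end, with the plate still upright in its slot. The rise of 57 mm means about 0.30 rad. I'll continue to about 30°.

drive_tool:
  deltas: "1.4 -0.04 0.14 0.46 0; 1.4 -0.08 0.29 0.92 0; 1.4 -0.12 0.45 1.38 0; 1.4 -0.17 0.63 1.84 0; 1.4 -0.22 0.81 2.3 0; 1.4 -0.27 0.99 2.75 0; 1.4 -0.33 1.2 3.2 0; 1.4 -0.39 1.42 3.6 0; 1.4 -0.45 1.63 4.05 0; 1.4 -0.45 1.63 4.05 0"

```text
time_s: 23.15
position: [0.5528, 0.0351, 0.2052]
tool_rot: [0.005, 0.991, 0.133, -0.003]
wrist_force: [-5.1, -9.5, 3.4]
finger_gap: 0.0176
```

drive_tool:
  deltas: "1.4 0 0 0 0; 1.4 0 0 0 0; 1.4 0 0 0 0; 1.4 0 0 0 0; 1.4 0 0 0 0; 1.4 0 0 0 0; 1.4 0 0 0 0; 1.4 0 0 0 0; 1.4 0 0 0 0; 1.4 0 0 0 0"

```text
time_s: 23.98
position: [0.5526, 0.0346, 0.2045]
tool_rot: [0.005, 0.991, 0.132, -0.003]
wrist_force: [-4.4, -9.4, 3.6]
finger_gap: 0.018
```

Run:
```python
from h import *
st()
o,m,p,d=wsnap("w10"); X=wcloud(m,d)
s,ds=imaging.snapshot("scene"); cv2.imwrite("pics/s10.png",cv2.resize(s[150:290,250:430],(771,600),interpolation=cv2.INTER_CUBIC))
t,dt=imaging.snapshot("top")
th=.267; ex=np.array([np.cos(th),np.sin(th)]); ey=np.array([-ex[1],ex[0]]); c=np.array([.5761,.1577])
for nm,im,X in(("w",p,X),("scene",s,cloud("scene",ds)),("top",t,cloud("top",dt))):
    hsv=cv2.cvtColor(im,cv2.COLOR_BGR2HSV); k=cv2.inRange(hsv,(105,120,40),(125,255,255))>0
    q=X[k]; a=(q[:,:2]-c)@ex; b=(q[:,:2]-c)@ey; g=(abs(a+.120)<.012)&(b>-.1)&(b<.06)&(q[:,2]>.125)
    if g.sum()>20: print(nm,g.sum(),np.polyfit(b[g],q[g,2],1), b[g].min(),b[g].max())
    k=cv2.inRange(hsv,(15,110,40),(38,255,255))>0; q=X[k]; q=q[(np.abs(q[:,:2]-c).max(1)<.06)]
    if len(q): h=q[q[:,2]>.106]; print(nm,"handle",len(h),h.mean(0).round(4),cv2.minAreaRect(np.float32(h[:,:2])*1000) if len(h)>5 else "")
```

```text
t 23.98 j [0.069, 0.244, -0.202, 1.131, -0.01, 2.945] pos [0.5526, 0.0346, 0.2045] yaw 0.2654 tilt tool x,y: [-0.0074, 0.0088] F [-4.4, -9.4, 3.6] gap 0.018
w 2467 [-0.53523757  0.16844064] -0.06397857761639085 0.058220377003857654
w handle 2672 [0.5853 0.1588 0.113 ] ((584.4154052734375, 160.03665161132812), (18.640216827392578, 50.46977996826172), 15.356438636779785)
scene 132 [-0.53765321  0.16549357] -0.03136854747655678 0.05624045211729232
scene handle 109 [0.5872 0.1568 0.1111] ((586.1091918945312, 157.09352111816406), (18.348649978637695, 49.737098693847656), 17.702423095703125)
top 188 [-0.52705169  0.16929263] -0.003201212245272881 0.057194145313134014
top handle 152 [0.5844 0.1623 0.113 ] ((584.8274536132812, 162.39903259277344), (19.144229888916016, 49.950958251953125), 15.705853462219238)
```

View pics/w10.png

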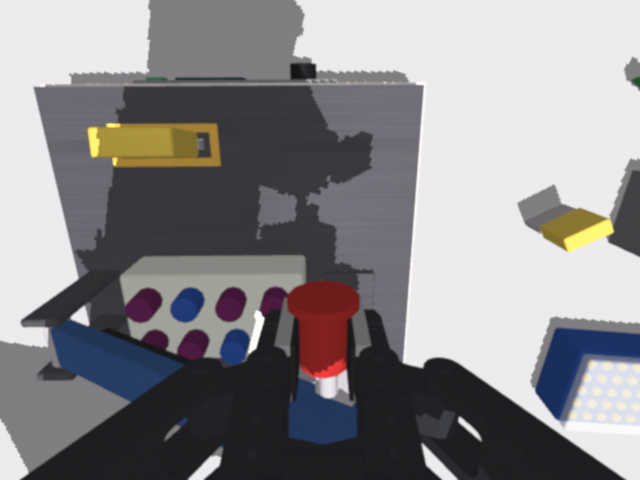

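View pics/s10.png

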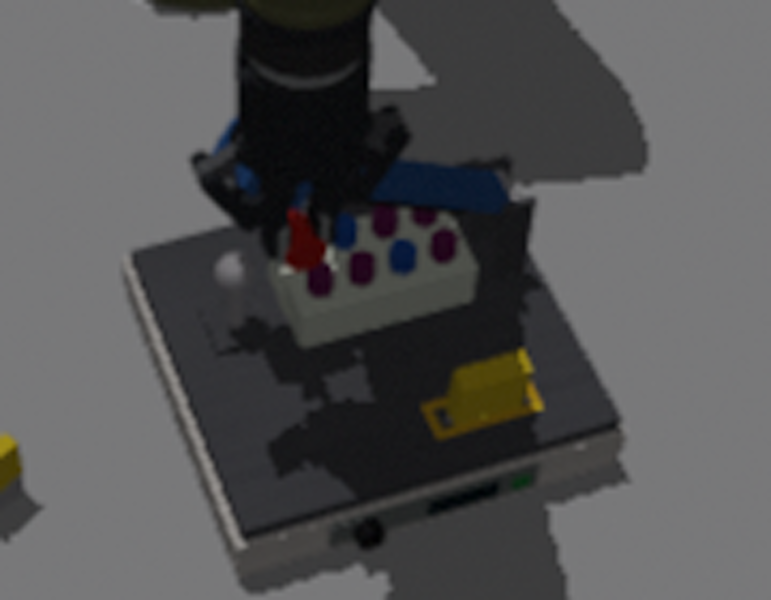

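The bar slope reads −0.535, about 28°, and the ball stud at (230,270) is clear. The plate leans a little because the pull still loads the platform. I'll raise the bar slightly and ease the pull by 6 mm, since the bar is well past 0.15 rad.

drive_tool:
  deltas: "1.4 0 0 0.2 0; 1.4 0 0 0.4 0; 1.4 0 0 0.6 0; 1.4 -0.1 -0.03 0.6 0; 1.4 -0.2 -0.06 0.6 0; 1.4 -0.3 -0.08 0.6 0; 1.4 -0.4 -0.11 0.6 0; 1.4 -0.5 -0.14 0.6 0; 1.4 -0.6 -0.16 0.6 0; 1.4 -0.6 -0.16 0.6 0"

```text
time_s: 24.97
position: [0.5454, 0.0349, 0.2091]
tool_rot: [0.003, 0.991, 0.133, -0.004]
wrist_force: [-4.7, -2.0, -4.5]
finger_gap: 0.0179
```

```bash
cat > chk.py <<'E'
from h import *
import sys
st()
o,m,p,d=wsnap(sys.argv[1]); X=wcloud(m,d)
th=.267; ex=np.array([np.cos(th),np.sin(th)]); ey=np.array([-ex[1],ex[0]]); c=np.array([.5761,.1577])
hsv=cv2.cvtColor(p,cv2.COLOR_BGR2HSV); k=cv2.inRange(hsv,(105,120,40),(125,255,255))>0
q=X[k]; a=(q[:,:2]-c)@ex; b=(q[:,:2]-c)@ey; g=(abs(a+.120)<.012)&(b>-.1)&(b<.06)&(q[:,2]>.125)
f=np.polyfit(b[g],q[g,2],1); print(g.sum(),"angle deg",np.degrees(np.arctan(-f[0])))
k=cv2.inRange(hsv,(15,110,40),(38,255,255))>0; q=X[k]; q=q[(np.abs(q[:,:2]-c).max(1)<.06)]
for lo,hi in((.106,.12),(.058,.066)):
    h=q[(q[:,2]>lo)&(q[:,2]<hi)]; r=cv2.minAreaRect(np.float32(h[:,:2])*1000); print(lo,len(h),np.percentile(h[:,2],[5,95]).round(4),r,"slotframe",((np.array(r[0])/1000-c)@ex).round(4))
E
python3 chk.py w11
```

```text
t 24.97 j [0.068, 0.23, -0.208, 1.141, -0.006, 2.943] pos [0.5454, 0.0349, 0.2091] yaw 0.2667 tilt tool x,y: [-0.0093, 0.0046] F [-4.7, -2.0, -4.5] gap 0.0179
2650 angle deg 29.65660003459977
0.106 2643 [0.111  0.1146] ((584.603271484375, 159.8707275390625), (17.856342315673828, 50.33903884887695), 14.6953125) slotframe 0.0088
0.058 1641 [0.0622 0.0647] ((576.921142578125, 165.28604125976562), (30.518587112426758, 93.17214965820312), 15.2110595703125) slotframe 0.0028
```

View pics/w11.png

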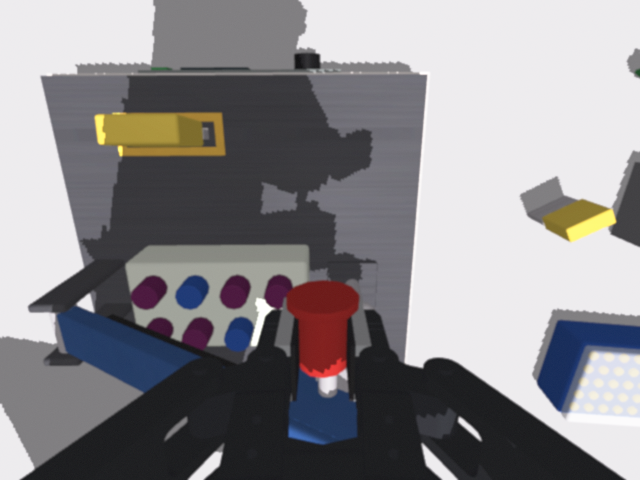

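The bar is at 29.7°. I'll ease the rest of the pull so the plate stands unloaded.

drive_tool:
  deltas: "1.4 -0.1 -0.03 0 0; 1.4 -0.2 -0.06 0 0; 1.4 -0.3 -0.08 0 0; 1.4 -0.4 -0.11 0 0; 1.4 -0.5 -0.14 0 0; 1.4 -0.6 -0.16 0 0; 1.4 -0.65 -0.18 0 0; 1.4 -0.65 -0.18 0 0; 1.4 -0.65 -0.18 0 0; 1.4 -0.65 -0.18 0 0"

```text
time_s: 25.85
position: [0.5418, 0.0349, 0.211]
tool_rot: [0.001, 0.991, 0.133, -0.001]
wrist_force: [-4.9, 1.0, -8.3]
finger_gap: 0.0177
```

```bash
python3 chk.py w12
```

```text
t 25.85 j [0.066, 0.217, -0.22, 1.135, -0.003, 2.94] pos [0.5418, 0.0349, 0.211] yaw 0.2674 tilt tool x,y: [-0.0025, 0.0025] F [-4.9, 1.0, -8.3] gap 0.0177
2798 angle deg 30.26399217213686
0.106 2626 [0.111  0.1147] ((584.4993896484375, 159.82667541503906), (17.874990463256836, 50.53874206542969), 14.873391151428223) slotframe 0.0087
0.058 1569 [0.0622 0.0648] ((576.8892211914062, 165.24542236328125), (30.904544830322266, 93.12699890136719), 16.0070743560791) slotframe 0.0028
```

View pics/w12.png

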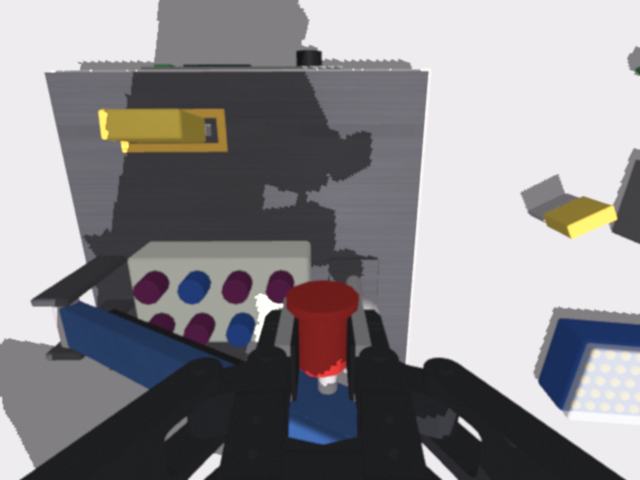

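drive_tool:
  deltas: "1.4 -0.1 -0.03 0 0; 1.4 -0.2 -0.06 0 0; 1.4 -0.3 -0.08 0 0; 1.4 -0.4 -0.11 -0.1 0; 1.4 -0.5 -0.14 -0.1 0; 1.4 -0.5 -0.14 -0.1 0; 1.4 -0.5 -0.14 -0.1 0; 1.4 -0.5 -0.14 -0.1 0; 1.4 -0.5 -0.14 -0.1 0; 1.4 -0.5 -0.14 -0.1 0"

```text
time_s: 26.73
position: [0.5374, 0.0333, 0.2104]
tool_rot: [0.002, 0.991, 0.133, -0.0]
wrist_force: [-1.2, 2.6, -7.8]
finger_gap: 0.0175
```

```bash
python3 chk.py w13
```

```text
t 26.73 j [0.064, 0.208, -0.233, 1.13, -0.003, 2.938] pos [0.5374, 0.0333, 0.2104] yaw 0.2672 tilt tool x,y: [-0.0013, 0.0031] F [-1.2, 2.6, -7.8] gap 0.0175
3295 angle deg 30.05024146492874
0.106 2578 [0.1107 0.1138] ((576.1571655273438, 157.6121826171875), (17.830102920532227, 50.28182601928711), 15.164499282836914) slotframe 0.0
0.058 1801 [0.0622 0.0647] ((573.5463256835938, 164.0050048828125), (30.426342010498047, 92.5250015258789), 15.260896682739258) slotframe -0.0008
```

View pics/w13.png

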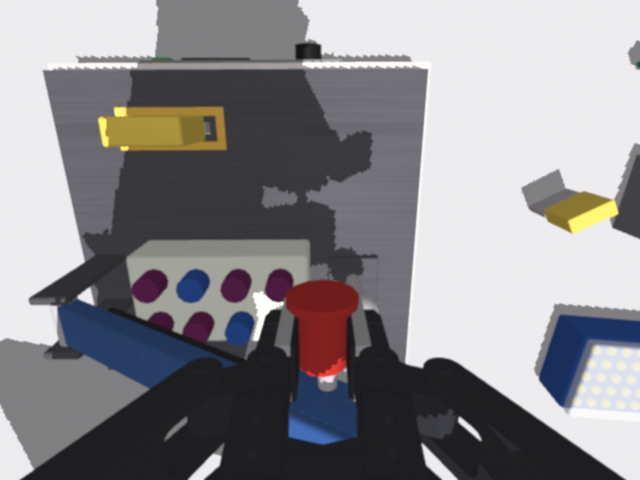

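The plate is upright again: its handle centre is (0.5762, 0.1576), right over the slot, with its top at z 0.111–0.114. The bar is held at 30.0° and the residual pull along the knob is under 1 N. I'll hand the job in.

```bash
python3 -c "
from rig import ctrl
print(ctrl.sign_off())"
```

```text
the job is handed in; nothing more can be done
None
```

The job is done and handed in at about 27 s. The lock plate is fully home in the shaker's slot and released, and the gripper is holding the bar raised at about 30°.

- **Lock plate:** It seated against 21 N of push-back. The last check put the handle upright over the slot, with its top at about 0.112 m, which is the height for fully home.
- **Latch and bar:** I pulled the knob about 15 mm against roughly 8 N with the bar still down. I then lifted the bar along its arc, and the last reading was 30.05°, with the ball stud clear in view.
- **Other objects:** I never touched the other things on the bench, but I took no final picture of the whole bench to confirm it.

Three things did not go cleanly:
- **Wrist limit:** Early on, the last joint ran into its range limit because I chose the wrong turn direction. That tilted the tool by 0.12 rad. I corrected this to about 0.003 rad before gripping anything.
- **Plate lean:** With the pull still on, the plate leaned and its handle top moved about 9 mm. After the bar was up I eased the pull, and the plate stood straight again.
- **Residual force:** At hand-in the wrist still read about 8 N downward, more than the bar's weight alone should give. I did not trace the cause.

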